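Stop the bottle cap catcher from rocking

TASK

The stainless bottle cap catcher rocks because two of its diagonally opposite feet are perched on the raised strip of the terracotta slab. Take it by its arch handle and turn it on the spot, raising it no more than about two centimetres, until it stands square to the strip and centred on the slab, with the strip running between its feet and all four feet flat on the slab, then let go. Leave the green bottle and the tealight stand where they are.

Things in the scene. Friction and masses are not known exactly. Their poses are not given: they have to be found in the camera images.
- catcher: Loose steel cap catcher, about 0.45 kg, 125 mm tall: base plate 110 mm square on four ball feet at x, y +-45 mm; open cup 76 mm square, rim 80 mm up; arch handle: bar along its x, 76 long, 14 thick (y), 24 high, centre 113 mm above origin. Origin: centre, at the level of the feet's undersides. Starts about 45 deg to the strip, two diagonal feet on it, leaning 7 deg onto a third.
- slab: Fixed square terracotta slab 190 x 190 mm, 12 mm thick, lying on the table, with a raised pale stone strip 20 mm wide and 8 mm high (top 20 mm above the table) across its middle along the slab's x axis, full length. Origin: centre of the underside; z up.
- bottle: Bystander: empty green glass bottle, 62 mm diameter, 188 mm tall, standing on the table, loose. Origin: centre of the underside. Leave it alone.
- tealight: Bystander: dark steel tealight stand on four small feet, plate 90 x 90 mm, with a round glass cup (60 mm diameter), 77 mm tall in all, no handle, standing level on the table, loose. Origin: centre of the underside. Not the thing to turn; leave it alone.

How it is judged:
By the outcome, as a careful person would: the job done as asked, in the order asked, and still so for the second after the job is handed in, with the robot touching nothing.
It also fails if it takes over 35 s, if anything falls off the work surface, if the arm or the gripper's body presses on something with over 40 N, if the wrist force passes 120 N, or if a joint passes its speed limit or range.

ROBOT

A 6-joint arm with a two-finger parallel gripper is mounted at the origin on the work surface. World frame = base frame: x ahead of the robot, y to its left, z up, the work surface at z = 0. Lengths are in m, angles in rad, forces in N, time in s.
With the tool pointing down it reaches from about 0.225 to 0.875 m from the base axis. Payload 3.4 kg.
Tool frame: the origin (TCP) lies on the centre line of the jaws, within the pads' length; the fingertips stand 22 mm ahead of it and the grasp point (between the pads) lies 3 mm ahead of it; z points along the fingers, y is the line along which they close (so a half turn about z gives the same grasp; the last joint's range is limited). The gripper opens to 85 mm and grips with 20 to 120 N. Pads are 22 mm wide; open, the fingers measure 114 mm over their backs; the gripper's body (76 mm by 85 mm) begins 54 mm behind the grasp point. The pads swing forward as they close: fully open they stand 13 mm farther back than shut.
Start: joints at [1.041, 0.276, 1.505, -0, 1.361, -0.121], TCP at [0.229, 0.528, 0.253] pointing down, gripper open.
Joint ranges: [-2.89, 2.89], [-0.75, 2.08], [0.22, 2.7], [-1.18, 4.32], [0.11, 2.71], [-2.7, 2.7]. Speed limits (rad/s): [2.57, 2.57, 3.14, 3.14, 3.14, 3.14].

INTERFACE

Orientations are given as a unit quaternion [w, x, y, z].
In Python, from rig import manip, vision, job gives the robot as it stands (manip), with the cameras (vision) and the job (job).
- The arm moves only by the shell command python3 steer.py FILE [OPENING] [FORCE], which reads ROWS from the file FILE. ROWS is a JSON list of rows, 1 to 5 of them, each written [[dx, dy, dz], turn]: dx, dy, dz in m, then a turn about the tool's z in rad; each row shifts and turns the commanded pose from where the row before left it, along the tool's axes as they then stand; what a row does not reach is not made up. A row lasts 1/12 s, in which the tool goes at most 0.0417 m and 0.125 rad, less where a joint would pass 70% of its speed; a pose out of reach is approached as far as the arm can. OPENING is the finger opening in m, set as the command begins (- or left out keeps the last). The fingers move at their own pace and stop on an object; FORCE is the grip in N (left out, the last holds). Time passes only in rows, so rows that do not move let the fingers close. It prints the time, the measured TCP pose, the force, the opening and the grip force at its end. Input that does not fit is refused with a message, and nothing moves.
- manip.get_state(): the state, without advancing time (a new reading comes with each control period).
- vision.get_image(name): name is "scene" or "top" or "wrist"; returns a dict with "img" (384x512x3 uint8, red, green, blue), "camera_matrix" (3x3 intrinsics, pixels), "T" (4x4, takes a point from camera to world coordinates); the wrist camera has in their place "hand_eye" (4x4, takes a point from camera to tool coordinates, whose origin is the TCP and whose axes are the flange's). Camera axes: x right, y down, z forward; pixel columns grow to the right and rows downward; lengths in m; the calibration is good to about 2 mm. A picture is of the moment at which its call begins: read the wrist's pose just before it. There is no depth.
- job.sign_off(): hands the job in; it is judged then, once.
The state is a dict: "clock": time; "qpos": joint angles; "qd": joint speeds; "effort": joint torques, N m; "position": TCP position; "ee_rot": TCP orientation; "contact_force": force on the tool from outside, world axes, zero at the start; "moment": the same for the moment, N m; "width": finger opening in m; "gripper_force": force on a finger pad.
Only numpy, scipy, OpenCV 4.12 (cv2) and the standard library are available. Lean on these libraries where they do the work, as an engineer would, in place of code of your own. Each camera call takes 0.05 s, during which the arm holds its last target. There are 200 camera calls.

## Working session

There is one attempt and no reset: what is moved stays moved. The work goes in short steps, Python scripts to look and compute and a shell command to move; the robot and the scene stay as the last step left them, time stands still between calls to the robot, and variables do not carry over. Pictures are saved under pics/ and viewed, at most 10 in all, crops included, and the job is handed in when it is done.

```bash
ls; mkdir -p pics
python3 - <<'E'
from rig import manip, vision, job
import cv2,numpy as np
for n in("scene","top"):
    d=vision.get_image(n); cv2.imwrite(f"pics/{n}0.png",d["img"][:,:,::-1]); np.savez(f"{n}0.npz",**d)
    print(n,d["camera_matrix"].round(1).tolist(),d["T"].round(3).tolist())
a=[cv2.imread(f"pics/{n}0.png") for n in("scene","top")]
s=manip.get_state();print(s)
E
```

```text
pics
rig.py
steer.py
scene [[357.1, 0.0, 256.4], [0.0, 357.1, 186.3], [0.0, 0.0, 1.0]] [[-0.383, 0.636, -0.67, 1.085], [0.924, 0.269, -0.273, 0.242], [0.007, -0.723, -0.691, 0.642], [0.0, 0.0, 0.0, 1.0]]
top [[352.7, 0.0, 259.4], [0.0, 352.7, 191.2], [0.0, 0.0, 1.0]] [[0.064, -0.972, 0.225, 0.35], [-0.998, -0.063, 0.012, -0.012], [0.003, -0.225, -0.974, 0.886], [0.0, 0.0, 0.0, 1.0]]
{'clock': 0.1, 'qpos': array([ 1.04101350e+00,  2.76552954e-01,  1.50597123e+00,  2.13319005e-06,
        1.36072284e+00, -1.21020370e-01]), 'qd': array([ 0.00095877, -0.00184747, -0.00502168, -0.00045898, -0.00025761,
       -0.00021324]), 'effort': array([ 9.41254984e-04, -4.17699766e+01, -2.46407264e+01, -2.33681512e-04,
        5.73613273e-03, -2.38026848e-05]), 'position': array([0.22834759, 0.52725405, 0.25252817]), 'ee_rot': array([-2.65431465e-04,  2.02961456e-01,  9.79186378e-01, -7.83445904e-04]), 'contact_force': array([ 0.25749083,  0.06165952, -0.28690738]), 'moment': array([-0.04654603, -0.04409066, -0.00678799]), 'gripper_force': 0.0, 'width': 0.08547882218756467}
```

View pics/top0.png

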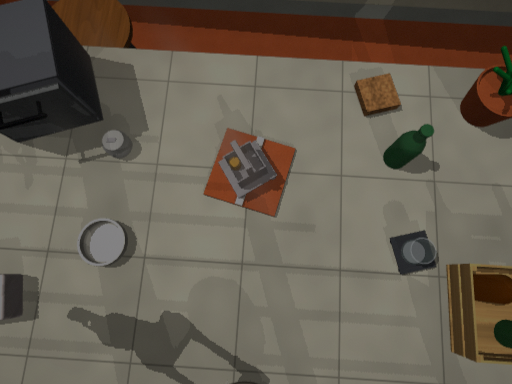

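View pics/scene0.png

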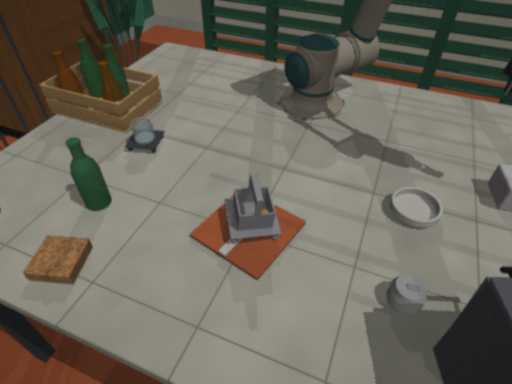

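Top view: the slab has corners near (232,130), (296,150), (275,215) and (205,193). The strip ends are near (260,140) and (240,200), and the handle runs roughly (235,143) to (258,178).

```bash
cat > h.py <<'E'
import numpy as np,cv2
def load(n):
    d=np.load(n);return d["img"],d["camera_matrix"],d["T"]
def ray(p,K,T,z):
    p=np.atleast_2d(p).astype(float)
    v=np.c_[p,np.ones(len(p))]@np.linalg.inv(K).T@T[:3,:3].T
    o=T[:3,3];return o+v*((z-o[2])/v[:,2])[:,None]
def proj(P,K,T):
    c=(np.atleast_2d(P)-T[:3,3])@T[:3,:3];q=c@K.T;return q[:,:2]/q[:,2:]
def slab(img,K,T,x0,y0,x1,y1):
    h=cv2.cvtColor(img,cv2.COLOR_RGB2HSV)
    m=((h[...,0]<12)&(h[...,1]>130)&(h[...,2]>60)).astype(np.uint8);r=np.zeros_like(m);r[y0:y1,x0:x1]=m[y0:y1,x0:x1]
    c=np.vstack([k for k in cv2.findContours(r,0,1)[0] if cv2.contourArea(k)>15])
    hull=cv2.convexHull(c)[:,0]
    P=ray(hull,K,T,0.012);return cv2.minAreaRect((P[:,:2]*1000).astype(np.float32))
E
python3 - <<'E'
from h import *
for n,b in(("top",(190,115,310,230)),("scene",(180,180,320,285))):
    img,K,T=load(n+"0.npz");print(n,slab(img,K,T,*b))
a=cv2.imread("pics/top0.png")[120:225,195:305];b=cv2.imread("pics/scene0.png")[165:275,190:310]
o=np.hstack([cv2.resize(a,(400,382),interpolation=cv2.INTER_CUBIC),cv2.resize(b,(400,382),interpolation=cv2.INTER_CUBIC)]);cv2.imwrite("pics/c1.png",o)
E
```

```text
top ((604.28857421875, 26.76793670654297), (188.6702880859375, 188.4681854248047), 76.0059585571289)
scene ((608.6689453125, 28.921836853027344), (188.7774200439453, 189.6641387939453), 76.10011291503906)
```

View pics/c1.png

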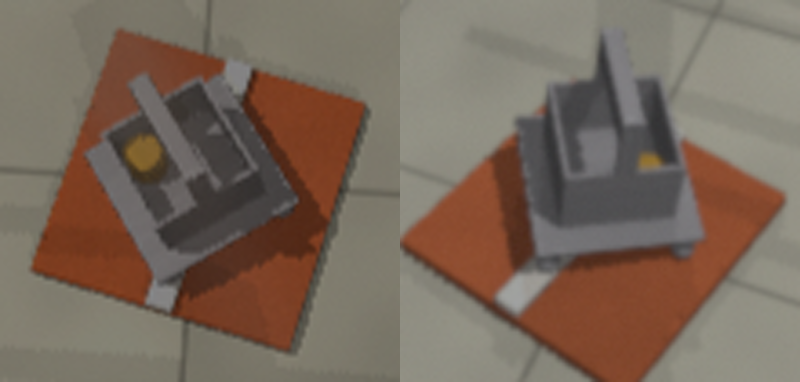

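Run:
```python
from h import *
a=cv2.imread("pics/top0.png")[135:185,225:275];b=cv2.imread("pics/scene0.png")[168:218,235:285]
o=np.hstack([cv2.resize(c,(400,400),interpolation=cv2.INTER_NEAREST) for c in(a,b)]);cv2.imwrite("pics/c2.png",cv2.convertScaleAbs(o,alpha=1.6))
```

```text
(no output)
```

View pics/c2.png

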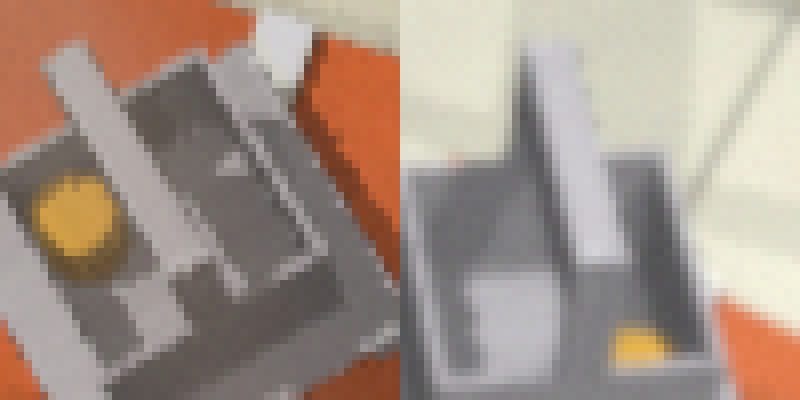

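Top zoom: the handle's top face ends at about (233.2,141.5) and (248.9,167.1). In the scene view its ends are at (260.9,200.6) (the +x end) and (253.75,173.6).

```bash
cat >> h.py <<'E'
def tri(p,q,A,B):
    def pr(K,T): return K@np.linalg.inv(T)[:3]
    X=cv2.triangulatePoints(pr(*A),pr(*B),np.array(p,float).reshape(2,1),np.array(q,float).reshape(2,1))[:,0];X=X[:3]/X[3]
    return X,(proj(X,*A)[0]-p).round(1),(proj(X,*B)[0]-q).round(1)
E
python3 - <<'E'
from h import *
_,*A=load("top0.npz");_,*B=load("scene0.npz")
a,*e=tri((232.7,141),(260.4,200.1),A,B);b,*f=tri((248.4,166.6),(253.2,173.1),A,B)
print(a,e,b,f,"len",np.linalg.norm(a-b),"ang",np.degrees(np.arctan2(*(a-b)[1::-1])),"mid",(a+b)/2)
E
```

```text
[0.63288515 0.06522242 0.14043015] [array([-0.6,  0.2]), array([-0.6, -0. ])] [0.57317168 0.02510662 0.14819533] [array([-0.4,  0.1]), array([-0.4, -0. ])] len 0.0723551926994598 ang 33.8933977617998 mid [0.60302842 0.04516452 0.14431274]
```

```bash
echo '[[[-0.027,-0.015,0],0],[[-0.027,-0.015,0],0],[[-0.027,-0.015,0],0],[[-0.027,-0.015,0],0],[[-0.027,-0.015,0],0]]' > rows.txt && python3 steer.py rows.txt 0.085 25
echo '[[[-0.027,-0.015,0],0],[[-0.027,-0.015,0],0],[[-0.027,-0.015,0],0],[[-0.027,-0.015,0],0],[[-0.027,-0.015,0],0]]' > rows.txt && python3 steer.py rows.txt
echo '[[[-0.027,-0.015,0],0],[[-0.027,-0.015,0],0],[[-0.027,-0.015,0],0],[[-0.027,-0.015,0],0],[[-0.027,-0.015,0],0]]' > rows.txt && python3 steer.py rows.txt
echo '[[[-0.027,-0.015,0],0],[[-0.027,-0.015,0],0],[[-0.027,-0.015,0],0],[[-0.027,-0.015,0],0],[[-0.02,-0.01,0],0]]' > rows.txt && python3 steer.py rows.txt
echo '[[[0,0,0],-0.12],[[0,0,0],-0.12],[[0,0,0],-0.12],[[0,0,0],-0.12],[[0,0,0],-0.12]]' > rows.txt && python3 steer.py rows.txt
echo '[[[0,0,0],-0.12],[[0,0,0],-0.12],[[0,0,0],-0.12],[[0,0,0],-0.04],[[0,0,0],0]]' > rows.txt && python3 steer.py rows.txt
cat >> h.py <<'E'
from scipy.spatial.transform import Rotation as R
def pose(s):
    T=np.eye(4);q=s["ee_rot"];T[:3,:3]=R.from_quat([q[1],q[2],q[3],q[0]]).as_matrix();T[:3,3]=s["position"];return T
E
python3 - <<'E'
from rig import manip, vision, job
from h import *
s=manip.get_state();d=vision.get_image("wrist");T=pose(s)@d["hand_eye"]
np.savez("w1.npz",img=d["img"],camera_matrix=d["camera_matrix"],T=T)
im=d["img"][:,:,::-1].copy()
for p in([.63288,.06522,.1404],[.57317,.0251,.1482],[.603,.045,.144]):
    u=proj(p,d["camera_matrix"],T)[0];print(u);cv2.circle(im,tuple(int(v) for v in u.round()),4,(0,0,255),1)
print(T.round(3));cv2.imwrite("pics/w1.png",im)
E
```

```text
[248.51566039 249.18750052]
[248.36575261 155.3147167 ]
[248.27649278 204.76575784]
[[-0.558  0.793  0.245  0.537]
 [ 0.83   0.532  0.167  0.002]
 [ 0.002  0.296 -0.955  0.372]
 [ 0.     0.     0.     1.   ]]
```

View pics/w1.png

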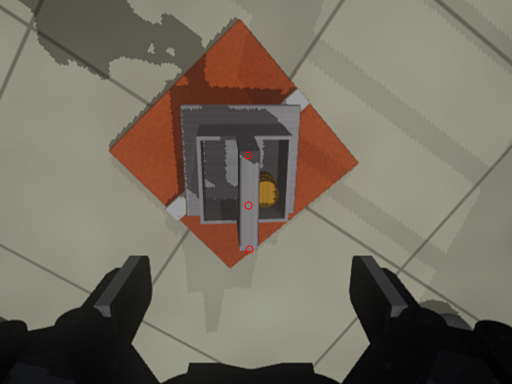

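The wrist view confirms the handle: it runs (248,157) to (249,250), on the predicted points and parallel to the pads. Descending to grasp.

```bash
echo '[[[-0.001,-0.0025,0.03],0],[[0,0,0.03],0],[[0,0,0.03],0],[[0,0,0.015],0],[[0,0,0.01],0]]' > rows.txt && python3 steer.py rows.txt
echo '[[[0,0,0],0],[[0,0,0],0]]' > rows.txt && python3 steer.py rows.txt 0.03 25
echo '[[[0,0,0],0],[[0,0,0],0],[[0,0,0],0]]' > rows.txt && python3 steer.py rows.txt 0.0 25
echo '[[[0,0,0],0],[[0,0,0],0],[[0,0,0],0]]' > rows.txt && python3 steer.py rows.txt 0.0 25
python3 - <<'E'
from rig import manip, vision, job
s=manip.get_state();print(s["moment"],s["contact_force"],s["width"])
E
```

```text
clock: 3.07
position: [0.601, 0.0436, 0.1355]
ee_rot: [-0.002, -0.291, 0.957, 0.001]
contact_force: [-0.0, -0.3, 0.4]
width: 0.0848
gripper_force: 0.0
clock: 3.23
position: [0.6029, 0.0436, 0.1384]
ee_rot: [0.0, -0.291, 0.957, 0.0]
contact_force: [-0.0, -0.4, -0.1]
width: 0.0634
gripper_force: 0.0
clock: 3.48
position: [0.6035, 0.0436, 0.1397]
ee_rot: [0.001, -0.291, 0.957, -0.0]
contact_force: [0.1, 0.4, 1.4]
width: 0.0251
gripper_force: 0.0
clock: 3.73
position: [0.603, 0.043, 0.1395]
ee_rot: [0.001, -0.291, 0.957, -0.001]
contact_force: [-2.1, -1.7, 5.8]
width: 0.0143
gripper_force: 24.9
[-0.59130701  0.01370172 -0.10136088] [-2.07351895 -1.67489249  5.8087637 ] 0.014346038748057288
```

```bash
echo '[[[0,0,-0.004],0],[[0,0,-0.004],0],[[0,0,-0.004],0],[[0,0,0],0]]' > rows.txt && python3 steer.py rows.txt
echo '[[[0,0,0],0.06],[[0,0,0],0.1],[[0,0,0],0.1],[[0,0,0],0.1],[[0,0,0],0.1]]' > rows.txt && python3 steer.py rows.txt
echo '[[[0,0,0],0.1],[[0,0,0],0.1],[[0,0,0],0.1],[[0,0,0],0.076],[[0,0,0],0]]' > rows.txt && python3 steer.py rows.txt
python3 - <<'E'
from rig import manip, vision, job
from h import *
s=manip.get_state();P=pose(s);print(s["position"],s["contact_force"],"yang",np.degrees(np.arctan2(P[1,1],P[0,1])))
ims=[]
for n in("scene","top"):
    d=vision.get_image(n);np.savez(f"{n}1.npz",**d)
    x,y=(180,150) if n=="scene" else (190,115)
    ims.append(cv2.resize(d["img"][y:y+130,x:x+130,::-1],(400,400),interpolation=cv2.INTER_CUBIC))
cv2.imwrite("pics/c3.png",cv2.convertScaleAbs(np.hstack(ims),alpha=1.3))
E
```

```text
clock: 4.07
position: [0.6025, 0.0439, 0.1503]
ee_rot: [-0.0, -0.291, 0.957, 0.0]
contact_force: [0.4, -0.7, -5.0]
width: 0.0139
gripper_force: 24.9
clock: 4.48
position: [0.6021, 0.0438, 0.1495]
ee_rot: [-0.001, -0.063, 0.998, 0.0]
contact_force: [0.7, -0.2, -5.3]
width: 0.0133
gripper_force: 24.9
clock: 4.9
position: [0.6022, 0.0438, 0.1496]
ee_rot: [-0.001, 0.123, 0.992, 0.0]
contact_force: [0.2, 0.3, -5.5]
width: 0.0134
gripper_force: 24.9
[0.60215548 0.04380253 0.14957289] [ 0.22428163  0.29290582 -5.45668935] yang 75.9072937432734
```

View pics/c3.png

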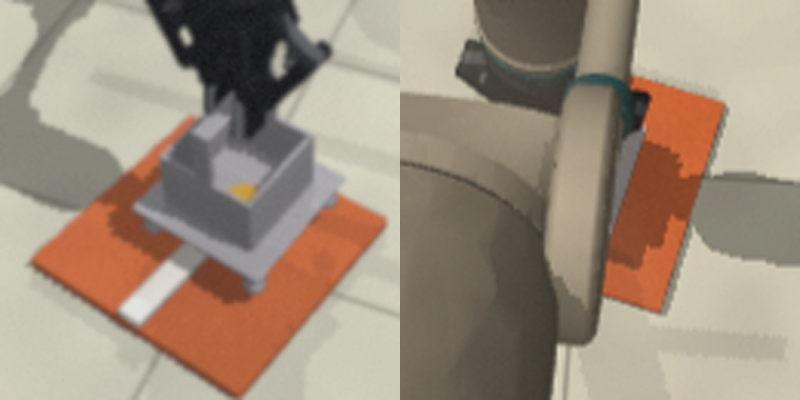

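The catcher is lifted clear and square to the strip, so I'll shift it over the slab centre and lower it.

```bash
echo '[[[-0.004,-0.007,0],0],[[-0.004,-0.0075,0],0],[[0,0,0],0]]' > rows.txt && python3 steer.py rows.txt
echo '[[[0,0,0.004],0],[[0,0,0.004],0],[[0,0,0.002],0],[[0,0,0],0]]' > rows.txt && python3 steer.py rows.txt
echo '[[[0,0,0.003],0],[[0,0,0.003],0],[[0,0,0],0]]' > rows.txt && python3 steer.py rows.txt
echo '[[[0,0,0.002],0],[[0,0,0],0]]' > rows.txt && python3 steer.py rows.txt
python3 - <<'E'
from rig import manip, vision, job
from h import *
s=manip.get_state();P=pose(s);print(s["position"],s["contact_force"],s["moment"],"yang",np.degrees(np.arctan2(P[1,1],P[0,1])))
ims=[]
d=vision.get_image("wrist");T=P@d["hand_eye"];np.savez("w2.npz",img=d["img"],camera_matrix=d["camera_matrix"],T=T)
ims.append(cv2.resize(d["img"][:,:,::-1],(400,300)))
d=vision.get_image("scene");np.savez("scene2.npz",**d)
ims.append(cv2.resize(d["img"][165:285,180:340,::-1],(400,300),interpolation=cv2.INTER_CUBIC))
cv2.imwrite("pics/c4.png",cv2.convertScaleAbs(np.hstack(ims),alpha=1.3))
E
```

```text
clock: 5.25
position: [0.6077, 0.0254, 0.1503]
ee_rot: [0.001, 0.122, 0.993, -0.001]
contact_force: [-0.1, -0.4, -4.6]
width: 0.0138
gripper_force: 24.9
clock: 5.58
position: [0.6061, 0.0278, 0.1393]
ee_rot: [-0.001, 0.122, 0.993, 0.0]
contact_force: [0.4, 0.1, -5.3]
width: 0.0136
gripper_force: 24.9
clock: 5.83
position: [0.6071, 0.0276, 0.1358]
ee_rot: [0.001, 0.122, 0.993, -0.0]
contact_force: [-2.7, -0.7, 2.3]
width: 0.0136
gripper_force: 26.0
clock: 6.0
position: [0.607, 0.0276, 0.1356]
ee_rot: [0.001, 0.122, 0.993, -0.0]
contact_force: [-5.6, 0.3, 11.6]
width: 0.0142
gripper_force: 27.4
[0.60700264 0.02764344 0.13562508] [-5.56125232  0.29032203 11.5610981 ] [ 0.00984701  0.87323102 -0.05853991] yang 76.00014623078344
```

View pics/c4.png

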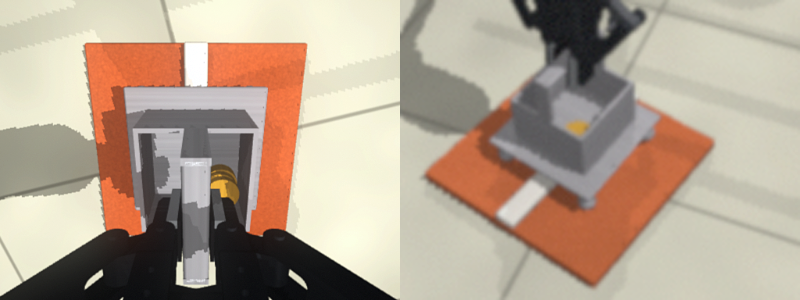

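```bash
echo '[[[0,0,0],0],[[0,0,0.002],0],[[0,0,0],0]]' > rows.txt && python3 steer.py rows.txt 0 20
echo '[[[0,0,0.002],0],[[0,0,0],0],[[0,0,0],0]]' > rows.txt && python3 steer.py rows.txt
```

```text
clock: 6.35
position: [0.6069, 0.0277, 0.1354]
ee_rot: [0.002, 0.122, 0.993, -0.0]
contact_force: [-8.7, 0.2, 21.6]
width: 0.0134
gripper_force: 28.7
clock: 6.6
position: [0.6069, 0.0277, 0.1354]
ee_rot: [0.002, 0.122, 0.993, -0.0]
contact_force: [-11.6, -0.1, 29.9]
width: 0.0135
gripper_force: 30.0
```

Pressing does not level it, since the pads hold the pitch. I'll take the load off and ease the jaws open a few mm so it settles by itself.

```bash
echo '[[[0,0,-0.004],0],[[0,0,-0.004],0],[[0,0,0],0],[[0,0,0],0]]' > rows.txt && python3 steer.py rows.txt
echo '[[[0,0,0],0],[[0,0,0],0],[[0,0,0],0],[[0,0,0],0]]' > rows.txt && python3 steer.py rows.txt 0.018 20
python3 - <<'E'
from rig import manip, vision, job
from h import *
s=manip.get_state();P=pose(s)
ims=[]
d=vision.get_image("wrist");np.savez("w3.npz",img=d["img"],camera_matrix=d["camera_matrix"],T=P@d["hand_eye"])
ims.append(cv2.resize(d["img"][:,:,::-1],(400,300)))
d=vision.get_image("scene");np.savez("scene3.npz",**d)
ims.append(cv2.resize(d["img"][165:285,180:340,::-1],(400,300),interpolation=cv2.INTER_CUBIC))
cv2.imwrite("pics/c5.png",cv2.convertScaleAbs(np.hstack(ims),alpha=1.3))
E
```

```text
clock: 6.93
position: [0.6069, 0.0276, 0.1358]
ee_rot: [-0.0, 0.122, 0.993, 0.0]
contact_force: [-1.1, -0.0, 0.7]
width: 0.0135
gripper_force: 25.7
clock: 7.27
position: [0.6072, 0.0276, 0.1363]
ee_rot: [0.0, 0.122, 0.993, 0.0]
contact_force: [-0.6, -0.4, -0.1]
width: 0.0184
gripper_force: 0.0
```

View pics/c5.png

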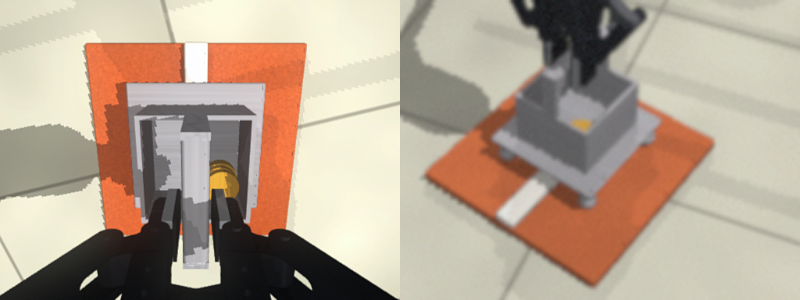

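Run:
```python
from h import *
img,K,T=load("w3.npz")
E=ray([(251,169),(251,342)],K,T,.137);print("bar ends",E,"len",np.linalg.norm(E[0]-E[1]),"mid",E.mean(0))
d=E[1]-E[0];print("ang",np.degrees(np.arctan2(d[1],d[0])))
S=ray([(109,55),(391,55)],K,T,.012);print("slab far corners",S,np.linalg.norm(S[0]-S[1]))
b=np.array([.97,-.242]);m=S.mean(0)[:2];print("slab centre from either",m+.095*b,m-.095*b)
st=ray([(237,80),(266,80)],K,T,.02);print("strip mid",st.mean(0))
```

```text
bar ends [[0.56029165 0.03890645 0.137     ]
 [0.63183903 0.02110325 0.137     ]] len 0.07372911159028891 mid [0.59606534 0.03000485 0.137     ]
ang -13.973185002613878
slab far corners [[ 0.49140009 -0.03996031  0.012     ]
 [ 0.53633286  0.14016656  0.012     ]] 0.18564655160959986
slab centre from either [0.60601647 0.02711313] [0.42171647 0.07309313]
strip mid [0.52940485 0.04721548 0.02      ]
```

The catcher is level and square, but its centre is 10 mm short of the slab centre along the strip. I'll regrip at the bar centre, lift it 4 mm and shift it.

```bash
echo '[[[0.005,0,0],0],[[0.006,0,0.003],0],[[0,0,0],0],[[0,0,0],0]]' > rows.txt && python3 steer.py rows.txt
echo '[[[0,0,0],0],[[0,0,0],0],[[0,0,0],0]]' > rows.txt && python3 steer.py rows.txt 0 30
echo '[[[0,0,-0.004],0],[[0,0,0],0],[[-0.005,0,0],0],[[-0.005,0,0],0],[[0,0,0],0]]' > rows.txt && python3 steer.py rows.txt
echo '[[[0,0,0.002],0],[[0,0,0.0015],0],[[0,0,0],0],[[0,0,0],0]]' > rows.txt && python3 steer.py rows.txt
```

```text
clock: 7.7
position: [0.5954, 0.0304, 0.1331]
ee_rot: [-0.0, 0.122, 0.993, 0.0]
contact_force: [-0.0, 0.6, 0.4]
width: 0.0181
gripper_force: 0.0
clock: 7.95
position: [0.5959, 0.0303, 0.1333]
ee_rot: [-0.0, 0.122, 0.993, 0.0]
contact_force: [-2.0, 0.4, -0.2]
width: 0.0135
gripper_force: 32.1
clock: 8.37
position: [0.6076, 0.0273, 0.137]
ee_rot: [0.001, 0.122, 0.993, -0.0]
contact_force: [0.7, -0.5, -5.0]
width: 0.0138
gripper_force: 31.2
clock: 8.7
position: [0.6056, 0.0278, 0.1336]
ee_rot: [-0.0, 0.122, 0.993, 0.0]
contact_force: [-0.9, -0.0, -5.2]
width: 0.0132
gripper_force: 31.3
```

```bash
echo '[[[0,0,0.001],0],[[0,0,0],0],[[0,0,0],0]]' > rows.txt && python3 steer.py rows.txt
echo '[[[0,0,0],0],[[0,0,0],0],[[0,0,0],0],[[0,0,0],0]]' > rows.txt && python3 steer.py rows.txt 0.02
echo '[[[0,0,0],0],[[0,0,0],0],[[0,0,0],0],[[0,0,0],0],[[0,0,0],0]]' > rows.txt && python3 steer.py rows.txt 0.06
echo '[[[0,0,-0.02],0],[[0,0,-0.03],0],[[0,0,-0.03],0],[[0,0,-0.03],0],[[0,0,0],0]]' > rows.txt && python3 steer.py rows.txt
python3 - <<'E'
from rig import manip, vision, job
from h import *
s=manip.get_state();P=pose(s)
ims=[]
d=vision.get_image("wrist");np.savez("w4.npz",img=d["img"],camera_matrix=d["camera_matrix"],T=P@d["hand_eye"])
ims.append(cv2.resize(d["img"][:,:,::-1],(400,300)))
d=vision.get_image("scene");np.savez("scene4.npz",**d)
ims.append(cv2.resize(d["img"][165:285,180:340,::-1],(400,300),interpolation=cv2.INTER_CUBIC))
cv2.imwrite("pics/c6.png",cv2.convertScaleAbs(np.hstack(ims),alpha=1.3))
E
```

```text
clock: 8.95
position: [0.6057, 0.0279, 0.1334]
ee_rot: [0.0, 0.122, 0.993, 0.0]
contact_force: [-2.7, 0.5, 0.4]
width: 0.0135
gripper_force: 31.9
clock: 9.28
position: [0.6064, 0.0278, 0.1332]
ee_rot: [0.001, 0.122, 0.993, 0.0]
contact_force: [-0.3, -0.5, 0.3]
width: 0.0202
gripper_force: 0.0
clock: 9.7
position: [0.6059, 0.0278, 0.1328]
ee_rot: [0.0, 0.122, 0.993, 0.0]
contact_force: [0.3, 0.0, -0.1]
width: 0.06
gripper_force: 0.0
clock: 10.12
position: [0.6093, 0.0276, 0.2497]
ee_rot: [0.006, 0.122, 0.993, 0.0]
contact_force: [1.5, -0.4, 0.9]
width: 0.0602
gripper_force: 0.0
```

View pics/c6.png

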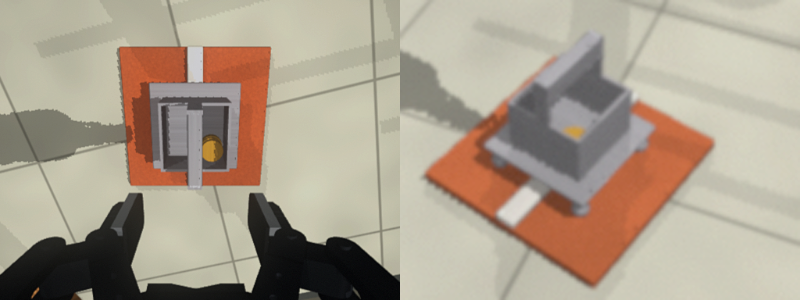

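Run:
```python
from h import *
img,K,T=load("w4.npz")
E=ray([(249.6,141),(249.6,240.6)],K,T,.137);d=E[1]-E[0];print("bar",E.mean(0),np.linalg.norm(d),np.degrees(np.arctan2(d[1],d[0])))
S=ray(np.array([(119,47),(271,47),(131,185),(262,185)])*1.28,K,T,.012);print("slab",S.mean(0),np.linalg.norm(S[0]-S[1]),np.linalg.norm(S[0]-S[2]))
b=np.array([.97,-.242]);r=(E.mean(0)-S.mean(0))[:2];print("along,across",r@b,r@[.242,.97])
print(slab(img,K,T,130,50,360,250))
```

```text
bar [0.60603333 0.02761452 0.137     ] 0.07356389327629116 -14.039979025915171
slab [0.60508    0.02912698 0.012     ] 0.18784828655513416 0.1866773169831456
along,across 0.001290747799661463 -0.001236380517038215
((604.7960205078125, 27.702133178710938), (187.6313018798828, 187.229248046875), 76.00365447998047)
```

The catcher is within about 1.5 mm of the slab centre, at -14.04° against the slab's -14.0°, and flat with the gripper clear. Handing in.

```bash
echo '[[[0,0,0],0],[[0,0,0],0],[[0,0,0],0]]' > rows.txt && python3 steer.py rows.txt; python3 -c "
from rig import manip, vision, job
print(job.sign_off())"
```

```text
clock: 10.47
position: [0.6051, 0.0278, 0.2411]
ee_rot: [-0.002, 0.122, 0.993, -0.0]
contact_force: [-0.4, 0.5, 0.2]
width: 0.0603
gripper_force: 0.0
the job is handed in; nothing more can be done
None
```

The cap catcher now stands level on the slab with the strip between its feet, square to the strip and within about 2 mm of the slab's centre by my measurements; the gripper is clear of it, the bottle and tealight were not touched, and the job was handed in at about 10.5 s.

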